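Find the heaviest tin in the potting caddy

ROBOT

A 6-joint arm with a two-finger parallel gripper is mounted at the origin on the work surface. World frame = base frame: x ahead of the robot, y to its left, z up, the work surface at z = 0. Lengths are in m, angles in rad, forces in N, time in s.
With the tool pointing down it reaches from about 0.3 to 0.775 m from the base axis. Payload 14.6 kg.
Tool frame: the origin (TCP) lies at the very end of the fingers, on their centre line; the grasp point (between the pads) lies 19 mm behind it; z points along the fingers, y is the line along which they close (so a half turn about z gives the same grasp; the last joint's range is limited). The gripper opens to 94 mm and grips with 3 to 60 N. Pads are 16 mm wide; open, the fingers measure 119 mm over their backs; the gripper's body (75 mm by 177 mm) begins 78 mm behind the grasp point.
Start: joints at [-1.329, 0.3, 1.521, -0, 1.321, -0.067], TCP at [0.167, -0.524, 0.205] pointing down, gripper open.
Joint ranges: [-3.03, 3.03], [-0.79, 2.21], [0.23, 2.52], [-1.04, 4.18], [0, 3.07], [-2.55, 2.55]. Speed limits (rad/s): [2.22, 2.22, 2.57, 3.14, 3.14, 3.14].

INTERFACE

Orientations are given as a unit quaternion [w, x, y, z].
In Python, from plant import ctrl, viewer gives the robot as it stands.
- The arm moves only by the shell command python3 -m handwheel 'ROWS' [FORCE]. ROWS is JSON, a list of rows, each a list of 7 numbers: the turn, a rotation vector about the tool's x, y, z in rad, then the shift along the tool's x, y, z in mm, then the closure, from 0 (fully open) to 1 (shut). A call has 1 to 12 rows; each row is the pose to reach, as a shift and turn from the pose commanded when the call began, along the tool's axes at that moment; what a row does not reach only later rows make up. A row lasts 1/8 s, in which the tool goes at most 62.5 mm and 10.7 degrees, less where a joint would pass 70% of its speed; a pose out of reach is approached as far as the arm can. A call with a gripper value outside its range is refused whole. The fingers move at their own pace and stop on an object; FORCE is the grip in N (left out, the last holds). Time passes only in rows, so rows that repeat a pose let the fingers close. It gives the time, the measured TCP pose, the force, the opening and the grip force at its end, in the units of the state.
- ctrl.get_obs(): the state, without advancing time (a new reading comes with each control period).
- viewer.snapshot(name): name is "scene" or "top"; returns a dict with "image" (480x640x3 uint8, red, green, blue), "depth" (480x640 float32, m along the optical axis (not along the pixel's ray), 0 where there is no reading), "camera_matrix" (3x3 intrinsics, pixels), "extrinsics" (4x4, takes a point from camera to world coordinates). Camera axes: x right, y up, looking along -z (the intrinsics and any distortion apply to the point x, -y, -z); pixel columns grow to the right and rows downward; lengths in m; the calibration is good to about 2 mm. A picture is of the moment at which its call begins.
- ctrl.close_job(): hands the job in; it is judged then, once.
Trained networks look in a picture, given as the dict that the camera call returned (one of the last four; its "shot" number tells which), for a name from the list of things; names that differ only in an ending like _2 or _b are one class to them, and where a whole thing is asked for, a point or a joint stands for the part that bears it (a point fixed in the world has none). Each returns a list of dicts, best first, with "conf" (0 to 1); they miss things now and then, are a little off and sometimes report something else, mostly with a low value. They report only what shows in the picture. A call takes as long as a camera call. They do not tell look-alikes from the thing itself.
- viewer.recognise(name, picture): "at" ([row, column] in pixels, amid what is visible of it).
The state is a dict: "time": time; "joint_positions": joint angles; "joint_vel": joint speeds; "tau": joint torques, N m; "tool_pos": TCP position; "orientation": TCP orientation; "contact_force": force on the tool from outside, world axes, zero at the start; "ft_torque": the same for the moment, N m; "finger_gap": opening from 0.0 (shut) to 1.0 (fully open); "grasp_force": force on a finger pad.
Only numpy, scipy, OpenCV 4.12 (cv2) and the standard library are available. Lean on these libraries where they do the work, as an engineer would, in place of code of your own. Each camera call takes 0.05 s, during which the arm holds its last target. There are 200 camera calls.

TASK

Slide the front board of the tin caddy straight up out of its grooves and stand it in the slotted rest beside the caddy. Then heft the three closed tins one after another, left, middle, right as the robot sees them, lifting each out of its bay and standing the lighter ones back in their own bays, and find the heaviest by feel. Finish while holding the heaviest tin up, upright and still, at least 15 cm above the worktop, the other two back in their bays; do not tip the tins over or disturb the pot, dish, bottle and scoop.

Things in the scene. Friction and masses are not known exactly. Their poses are not given: they have to be found in the camera images.
- caddy: Fixed plywood tin caddy, 132 (x) x 256 (y) mm, floor top at z = 10. Origin on its underside; z up, x from the board's side (facing the robot) to the back, y to the left. Three bays centred at y = +72, 0, -72 mm. Bar board grooves, dividers and a low lip at the back (x 30 to 36, up to z = 20), front and back are open to fingers once the board is out.
- bay_middle (a point): Centre of the middle bay's floor in the caddy (caddy x = -7, y = 0, z = 10 mm), axes as the caddy's. The side bays lie 72 mm to either side along y. Each bay is 66 mm wide (y) between dividers 6 mm thick that reach 60 mm above this floor and run from caddy x = -33 to 36.
- groove (a point): Middle of the board's foot line on the caddy floor (caddy x = -45, y = 0, z = 10 mm), axes as the caddy's. The two grooves that hold the board are 11 mm wide (x), at the caddy's ends only (106 to 126 mm to either side), their posts 90 mm high above this floor.
- board: Loose plain wooden front board, 8 mm thick (its x), 236 mm wide (its y), 130 mm tall (its z), 0.15 kg, standing upright in the caddy's end grooves with its foot on the caddy's floor; its top edge is 40 mm above the tins' bodies. Origin: centre of its lower edge. Slides out straight up; its foot clears the posts after 90 mm.
- rest: Fixed wooden slotted rest left of the caddy, 160 (its x) x 80 mm (y). Origin: centre of its underside, z up. Its slot runs along x on the centre line, ends open: 18 mm wide, slot floor at z = 12, walls 12 mm thick up to z = 55. The board stands in it, foot on the slot floor, its width along the slot, about centred, either way round, leaning a little.
- tin_left: One of three identical closed tins: square, bare metal, 56 x 56 mm, 90 mm tall, a round lid disc (5 mm more) on top. Stands in the caddy's left (y = +72) bay. Origin: centre of its underside, axes as the caddy's. Hidden filling, differs per start: a tin weighs 0.13 to 0.60 kg in all; any one of the three is the heaviest, by 0.15 kg or more.
- tin_middle: One of three identical closed tins: square, bare metal, 56 x 56 mm, 90 mm tall, a round lid disc (5 mm more) on top. Stands in the caddy's middle (y = 0) bay. Origin: centre of its underside, axes as the caddy's. Hidden filling, differs per start: a tin weighs 0.13 to 0.60 kg in all; any one of the three is the heaviest, by 0.15 kg or more.
- tin_right: One of three identical closed tins: square, bare metal, 56 x 56 mm, 90 mm tall, a round lid disc (5 mm more) on top. Stands in the caddy's right (y = -72) bay. Origin: centre of its underside, axes as the caddy's. Hidden filling, differs per start: a tin weighs 0.13 to 0.60 kg in all; any one of the three is the heaviest, by 0.15 kg or more.
- pot: Bystander: grey plastic plant pot, 110 mm across, 100 mm tall, at the far side. Origin: centre of its underside.
- dish: Bystander: white ceramic dish, 120 mm across, 25 mm tall, at the far side. Origin: centre of its underside.
- bottle: Bystander: empty glass bottle with a metal twist cap, 66 mm across, 190 mm tall, right of the caddy. Origin: centre of its underside.
- scoop: Bystander: red plastic hand scoop, 210 mm long, lying far to the left. Origin: on the underside where blade (+x) and handle (-x) meet.
Mind the look-alikes: they are no part of the job. Leave any pink or yellow look-alike of the tin_middle alone.

How it is judged:
By the outcome, as a careful person would: the job done as asked, in the order asked, and still so for the second after the job is handed in, while the arm keeps its last pose, push and grip.
It also fails if it takes over 72 s, if anything falls off the work surface, if the arm or the gripper's body presses on something with over 40 N, if the wrist force passes 120 N, or if a joint passes its speed limit or range.

## Working session

There is one attempt and no reset: what is moved stays moved. The work goes in short steps, Python scripts to look and compute and a shell command to move; the robot and the scene stay as the last step left them, time stands still between calls to the robot, and variables do not carry over. Pictures are saved under pics/ and viewed, at most 10 in all, crops included, and the job is handed in when it is done.

```bash
ls; mkdir -p pics
cat > h.py <<'E'
import numpy as np, cv2
from plant import ctrl, viewer
def world(s,px,z=None):
    # px [row,col]; depth-based point (median 5x5) or plane z
    K=np.array(s["camera_matrix"]);T=np.array(s["extrinsics"]);r,c=px
    d=np.array([(c-K[0,2])/K[0,0],-(r-K[1,2])/K[1,1],-1.0])
    if z is None:
        w=s["depth"][int(r)-2:int(r)+3,int(c)-2:int(c)+3];w=w[w>0]
        if len(w)==0:return None
        k=np.median(w)
    else:
        k=(z-T[2,3])/(T[:3,:3]@d)[2]
    return T[:3,:3]@(d*k)+T[:3,3]
def cloud(s):
    K=np.array(s["camera_matrix"]);T=np.array(s["extrinsics"]);D=s["depth"]
    r,c=np.mgrid[:480,:640]
    P=np.stack([(c-K[0,2])/K[0,0]*D,-(r-K[1,2])/K[1,1]*D,-D],-1)@T[:3,:3].T+T[:3,3]
    P[D<=0]=np.nan
    return P
def save(n,im): cv2.imwrite("pics/"+n+".png",cv2.cvtColor(im,cv2.COLOR_RGB2BGR))
E
python3 - <<'E'
from h import *
np.set_printoptions(precision=4,suppress=True)
o=ctrl.get_obs();print({k:np.round(v,4) for k,v in o.items()})
for cam in("scene","top"):
    s=viewer.snapshot(cam);save(cam+"0",s["image"]);print(cam,s["camera_matrix"],s["extrinsics"],[k for k in s])
    for n in["caddy","board","rest","tin_left","tin_middle","tin_right","pot","dish","bottle","scoop"]:
        for q in viewer.recognise(n,s)[:4]:
            print(n,np.round(q["at"],1),round(q["conf"],2),world(s,q["at"]))
E
```

```text
pics
{'time': np.float64(0.0), 'joint_positions': array([-1.3286,  0.3005,  1.5216, -0.    ,  1.3207, -0.0666]), 'joint_vel': array([-0.0006, -0.0024, -0.0009,  0.001 ,  0.0004, -0.0001]), 'tau': array([ -0.0014, -53.1808, -35.2735,   0.0708,   0.0245,  -0.0001]), 'tool_pos': array([ 0.1671, -0.5237,  0.2049]), 'orientation': array([-0.0006,  0.9881,  0.1538, -0.0001]), 'contact_force': array([-0.0707, -0.0638, -0.3689]), 'ft_torque': array([ 0.0125, -0.0126, -0.0248]), 'grasp_force': np.float64(0.0), 'finger_gap': np.float64(1.002)}
scene [[466.491    0.     311.7342]
 [  0.     466.491  241.9349]
 [  0.       0.       1.    ]] [[ 0.3484 -0.7984  0.4912  1.0128]
 [ 0.9373  0.3004 -0.1764 -0.1474]
 [-0.0067  0.5219  0.853   0.8256]
 [ 0.      0.      0.      1.    ]] ['image', 'depth', 'camera_matrix', 'extrinsics', 'shot']
caddy [268.7 237.6] 0.87 [ 0.5522 -0.138   0.0145]
caddy [204.7 407.5] 0.25 [0.5517 0.2273 0.0504]
board [212.8 217.6] 0.72 [ 0.4865 -0.1422  0.1206]
board [270.6 240.2] 0.21 [ 0.5596 -0.1344  0.0172]
rest [205.9 405.5] 0.74 [0.5465 0.2274 0.0395]
tin_left [228.1 
[... 824 characters left out ...]
4 [0.534  0.2344 0.0535]
board [283.6 384.6] 0.7 [ 0.4787 -0.1428  0.1376]
rest [255.2 213.3] 0.95 [0.5352 0.2444 0.0157]
tin_left [263.5 345.6] 0.93 [ 0.5199 -0.0621  0.1051]
tin_left [247.9 365.9] 0.37 [ 0.5606 -0.1124  0.0174]
tin_middle [264.  376.8] 0.66 [ 0.5204 -0.1293  0.1047]
tin_middle [333.5 381. ] 0.66 [ 0.3713 -0.1417  0.0946]
tin_middle [313.2 468.2] 0.66 [ 0.4195 -0.3284  0.0949]
tin_right [264.2 408.5] 0.74 [ 0.5216 -0.1973  0.1054]
pot [158.3 254.3] 0.75 [0.7704 0.1572 0.0043]
dish [166.3 391. ] 0.72 [ 0.7575 -0.1697  0.0054]
bottle [249.2 366.1] 0.72 [ 0.5574 -0.1128  0.0189]
bottle [257.5 512.8] 0.63 [ 0.5396 -0.4088  0.1373]
scoop [208.7 138. ] 0.82 [0.6429 0.4323 0.0024]
```

View pics/scene0.png

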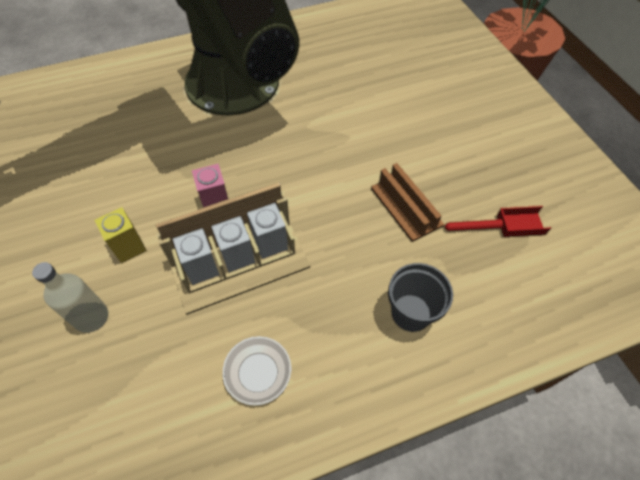

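View pics/top0.png

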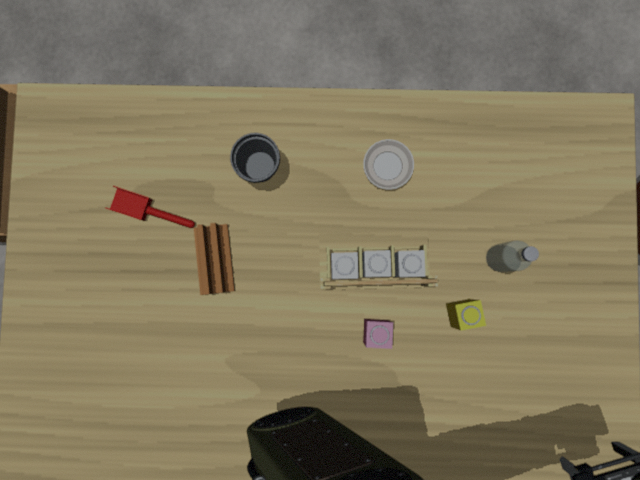

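The pictures show three grey tins in the caddy (top view: left (265,345), middle (264,377), right (263,411)) behind the brown board (row 283, cols 325–437). The rest is at (258,214). 

Candidates for tin_middle, as top [row,col]:
- Grey tin in the caddy [264,377]: **chosen**, because it is bare metal and stands in the middle bay.
- Pink look-alike [333,380]: leave alone.
- Yellow look-alike [315,469]: leave alone.

Possible takes for the board are the brown strip [283,382] (chosen) and the rest's walls.

Run:
```python
from h import *
np.set_printoptions(precision=4,suppress=True)
for cam in("top","scene"):
    s=viewer.snapshot(cam);P=cloud(s);X,Y,Z=P[...,0],P[...,1],P[...,2]
    def rect(name,m):
        Q=P[m]; 
        if len(Q)<10: print(cam,name,len(Q));return
        r=cv2.minAreaRect(Q[:,:2].astype(np.float32)*1000)
        print(cam,name,len(Q),"ctr",r[0],"size",r[1],"ang",r[2],"z",np.percentile(Q[:,2],[5,50,95]))
    box=lambda a,b,c,d:(X>a)&(X<b)&(Y>c)&(Y<d)
    rect("boardtop",box(.43,.51,-.30,.02)&(Z>.128)&(Z<.16))
    for n,y in(("L",-.062),("M",-.130),("R",-.20)):
        rect("tin"+n,box(.49,.58,y-.034,y+.034)&(Z>.094)&(Z<.12))
    rect("rest",box(.43,.65,.16,.32)&(Z>.048)&(Z<.065))
    rect("restall",box(.43,.65,.16,.30)&(Z>.02)&(Z<.065))
    if cam=="top": save("crop",cv2.resize(s["image"][225:305,185:445],None,fx=3,fy=3,interpolation=cv2.INTER_CUBIC))
    else: save("crop2",cv2.resize(s["image"][150:320,140:340],None,fx=3.5,fy=3.5,interpolation=cv2.INTER_CUBIC))
```

```text
top boardtop 436 ctr (482.9865417480469, -134.61386108398438) size (8.001618385314941, 232.76885986328125) ang 2.861858606338501 z [0.1371 0.14   0.143 ]
top tinL 659 ctr (517.9924926757812, -60.88845443725586) size (54.45163345336914, 56.22960662841797) ang 1.5408439636230469 z [0.0972 0.1018 0.1071]
top tinM 671 ctr (522.9365234375, -131.37367248535156) size (56.50060272216797, 54.835548400878906) ang 1.3464497327804565 z [0.0975 0.1018 0.1072]
top tinR 674 ctr (524.9773559570312, -204.6717987060547) size (56.25447463989258, 56.95132827758789) ang 2.363868474960327 z [0.0968 0.1016 0.107 ]
top rest 831 ctr (527.6470947265625, 244.53109741210938) size (159.97177124023438, 43.75589370727539) ang 8.033792495727539 z [0.05   0.0545 0.0583]
top restall 1179 ctr (527.667724609375, 244.37969970703125) size (159.9559326171875, 44.046875) ang 8.008233070373535 z [0.0247 0.0529 0.0578]
scene boardtop 916 ctr (481.5481872558594, -134.88412475585938) size (13.053796768188477, 235.50997924804688) ang 3.2925944328308105 z [0.1294 0.1376 0.1407]
scene tinL 743 ctr (517.4185180664062, -60.288291931152344) size (55.98133087158203, 56.235389709472656) ang 3.2031025886535645 z [0.0968 0.1007 0.1058]
scene tinM 818 ctr (521.6051635742188, -131.17698669433594) size (57.91267776489258, 56.02408981323242) ang 3.064704656600952 z [0.097  0.1006 0.1055]
scene tinR 889 ctr (520.80517578125, -204.80419921875) size (64.19097137451172, 55.812442779541016) ang 2.9245197772979736 z [0.097  0.1006 0.1059]
scene rest 952 ctr (525.3040771484375, 244.436279296875) size (161.24569702148438, 44.988929748535156) ang 8.267507553100586 z [0.0492 0.0543 0.0568]
scene restall 1886 ctr (531.2628784179688, 245.52281188964844) size (178.15780639648438, 62.3400764465332) ang 15.633787155151367 z [0.0241 0.0484 0.0563]
```

View pics/crop.png

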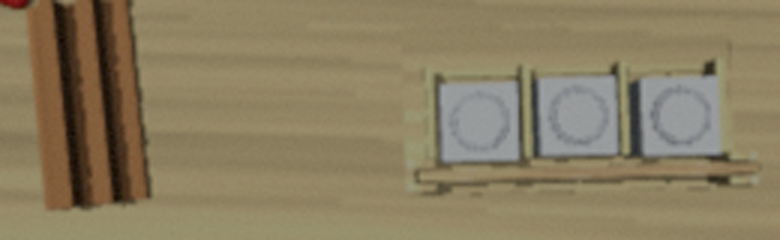

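```bash
cat >> h.py <<'E'
from scipy.spatial.transform import Rotation as R
def rot(o):
    w,x,y,z=o["orientation"];return R.from_quat([x,y,z,w])
def go(x,y,z,psi):
    """turn (rad) and shift (mm) in present tool axes to reach TCP x,y,z (mm), tool down with tool x at yaw psi (deg)"""
    o=ctrl.get_obs();r=rot(o)
    t=R.from_euler("z",psi,degrees=True)*R.from_euler("x",180,degrees=True)
    print("t",round(float(o["time"]),2),"turn",np.round((r.inv()*t).as_rotvec(),3),"shift",np.round(r.inv().apply(np.array([x,y,z])-np.array(o["tool_pos"])*1000),1))
E
python3 - <<'E'
from h import *
s=viewer.snapshot("top");P=cloud(s)
print(np.round(P[257,194:240]*1000)[:,1:].astype(int).tolist())
go(482.5,-134.7,215,93);go(482.5,-134.7,165,93);go(482.5,-134.7,111,93)
E
```

```text
[[293, 2], [290, 3], [289, 1], [284, 9], [282, 9], [279, 9], [-9223372036854775808, -9223372036854775808], [263, 57], [262, 53], [260, 51], [257, 55], [254, 56], [254, 48], [254, 37], [254, 28], [255, 14], [252, 16], [249, 17], [249, 9], [247, 8], [234, 57], [232, 55], [229, 60], [228, 53], [225, 56], [223, 52], [223, 40], [224, 27], [224, 16], [222, 11], [220, 10], [217, 15], [215, 14], [213, 12], [211, 10], [209, 6], [205, 15], [204, 7], [203, 2], [201, 0], [199, -2], [196, 1], [194, -3], [191, 2], [189, 0], [186, 3]]
t 1.25 turn [-0.     0.    -1.314] shift [ 418.7 -275.    -9.6]
t 1.25 turn [-0.     0.    -1.314] shift [ 418.7 -275.    40.4]
t 1.25 turn [-0.     0.    -1.314] shift [ 418.7 -275.    94.4]<stdin>:3: RuntimeWarning: invalid value encountered in cast
```

```bash
python3 -m handwheel '[[0,0,-0.13,40,-27,-10,0.3],[0,0,-0.29,93,-61,-15,0.5],[0,0,-0.45,144,-95,-15,0.5],[0,0,-0.61,195,-128,-15,0.5],[0,0,-0.77,246,-161,-15,0.5],[0,0,-0.93,297,-195,-15,0.5],[0,0,-1.09,348,-228,-15,0.5],[0,0,-1.25,395,-260,-10,0.5],[0,0,-1.314,418,-275,0,0.5],[0,0,-1.314,419,-275,25,0.5],[0,0,-1.314,419,-275,35,0.5],[0,0,-1.314,419,-275,40,0.5]]' 20
python3 - <<'E'
from h import *
go(482.5,-134.7,112,93)
s=viewer.snapshot("scene");save("pre",cv2.resize(s["image"][130:310,130:330],None,fx=3,fy=3,interpolation=cv2.INTER_CUBIC))
E
```

```text
time: 2.75
tool_pos: [0.4826, -0.1349, 0.1654]
orientation: [-0.0, 0.689, 0.725, -0.0]
contact_force: [0.7, -0.3, -0.3]
finger_gap: 0.5
grasp_force: 0.0
t 2.75 turn [-0.    -0.    -0.001] shift [ 0.3 -0.1 53.4]
```

View pics/pre.png

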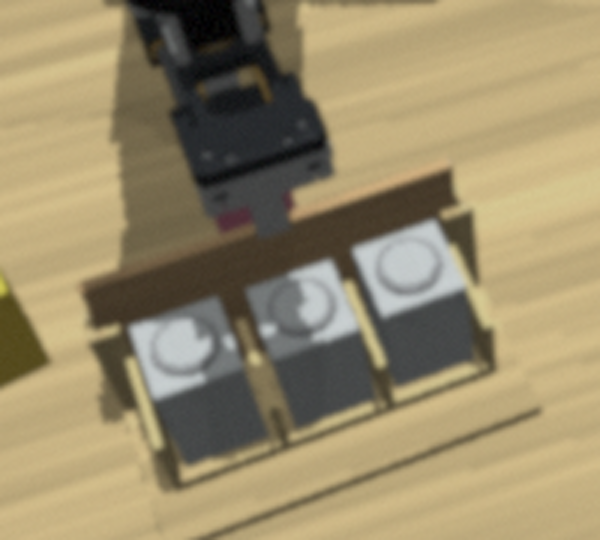

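```bash
python3 -m handwheel '[[0,0,0,0,0,25,0.5],[0,0,0,0,0,45,0.5],[0,0,0,0,0,53,0.5],[0,0,0,0,0,53,0.9],[0,0,0,0,0,53,1],[0,0,0,0,0,53,1],[0,0,0,0,0,53,1],[0,0,0,0,0,53,1],[0,0,0,0,0,50,1],[0,0,0,0,0,45,1],[0,0,0,0,0,35,1],[0,0,0,0,0,25,1]]' 25
```

```text
time: 4.3
tool_pos: [0.4828, -0.1347, 0.1413]
orientation: [0.0, 0.688, 0.725, 0.0]
contact_force: [-1.1, 0.6, -1.5]
finger_gap: 0.084
grasp_force: 25.0
```

```bash
python3 -m handwheel '[[0,0,0,0,0,-15,1],[0,0,0,0,0,-35,1],[0,0,0,0,0,-60,1],[0,0,0,0,0,-80,1],[0,0,0,0,0,-95,1],[0,0,0,0,0,-100,1]]'
python3 - <<'E'
from h import *
go(527,244.2,232,188.1)
E
```

```text
time: 5.05
tool_pos: [0.4829, -0.1347, 0.2414]
orientation: [0.001, 0.688, 0.725, 0.0]
contact_force: [0.3, -0.6, -2.0]
finger_gap: 0.081
grasp_force: 25.0
t 5.05 turn [ 0.00e+00  1.00e-03 -1.66e+00] shift [376.1  63.7   9.3]
```

```bash
python3 -m handwheel '[[0,0,-0.1,15,3,0,1],[0,0,-0.25,45,8,0,1],[0,0,-0.4,80,14,0,1],[0,0,-0.56,120,21,0,1],[0,0,-0.72,160,28,0,1],[0,0,-0.88,200,35,0,1],[0,0,-1.04,240,41,0,1],[0,0,-1.2,280,48,0,1],[0,0,-1.36,315,54,0,1],[0,0,-1.5,345,59,0,1],[0,0,-1.6,365,62,0,1],[0,0,-1.66,376,64,0,1]]'; python3 -m handwheel '[[0,0,0,0,0,10,1],[0,0,0,0,0,30,1],[0,0,0,0,0,50,1],[0,0,0,0,0,60,1],[0,0,0,0,0,60,1]]'
python3 - <<'E'
from h import *
go(527,244.2,115,188.1)
for c in("top","scene"):
    s=viewer.snapshot(c)
    a=s["image"][190:330,150:290] if c=="top" else s["image"][110:270,330:490]
    save("rest_"+c,cv2.resize(a,(500,500),interpolation=cv2.INTER_CUBIC))
    P=cloud(s);m=(P[...,2]>.155)&(P[...,2]<.21)&(P[...,0]>.38)&(P[...,0]<.47)&(abs(P[...,1]-.235)<.05)
    Q=P[m]; print(c,len(Q), np.nanmedian(Q,0) if len(Q) else 0, np.polyfit(Q[:,0],Q[:,1],1) if len(Q)>5 else 0, Q[:,2].max() if len(Q) else 0)
E
cd pics; python3 -c "
import cv2,numpy as np;cv2.imwrite('rest2.png',np.hstack([cv2.resize(cv2.imread('rest_top.png'),(400,400)),cv2.resize(cv2.imread('rest_scene.png'),(400,400))]))"
```

```text
time: 6.55
tool_pos: [0.5268, 0.2451, 0.2396]
orientation: [-0.001, -0.072, 0.997, -0.0]
contact_force: [-0.5, -0.1, -0.6]
finger_gap: 0.079
grasp_force: 25.0
time: 7.18
tool_pos: [0.5269, 0.2438, 0.1798]
orientation: [-0.001, -0.07, 0.998, -0.0]
contact_force: [-0.3, -0.8, -1.5]
finger_gap: 0.087
grasp_force: 25.0
t 7.17 turn [-0.    -0.001 -0.001] shift [-0.3  0.4 64.8]
top 0 0 0 0
scene 91 [0.44034191 0.22740622 0.16086851] [0.1405157  0.16527182] 0.1670965467776474
```

View pics/rest2.png

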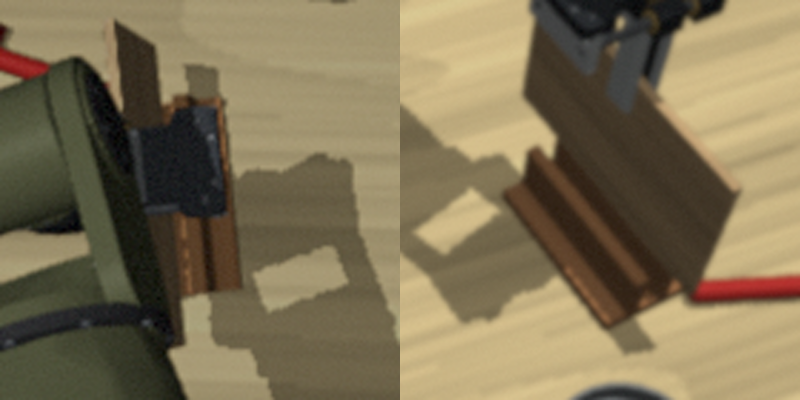

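```bash
python3 -m handwheel '[[0,0,0,0,0.4,15,1],[0,0,0,0,0.4,30,1],[0,0,0,0,0.4,45,1],[0,0,0,0,0.4,56,1],[0,0,0,0,0.4,62,1],[0,0,0,0,0.4,64,1],[0,0,0,0,0.4,64,1]]'
```

```text
time: 8.15
tool_pos: [0.5272, 0.2446, 0.1167]
orientation: [0.0, -0.071, 0.998, 0.0]
contact_force: [0.7, -0.0, -1.8]
finger_gap: 0.085
grasp_force: 25.0
```

```bash
python3 -m handwheel '[[0,0,0,0,0,1,1],[0,0,0,0,0,2,1],[0,0,0,0,0,2.5,1],[0,0,0,0,0,2.5,1]]'
```

```text
time: 8.65
tool_pos: [0.5273, 0.2447, 0.1147]
orientation: [0.0, -0.071, 0.998, 0.0]
contact_force: [-1.2, -0.7, 5.4]
finger_gap: 0.083
grasp_force: 25.0
```

```bash
python3 -m handwheel '[[0,0,0,0,0,0,0.8],[0,0,0,0,0,0,0.7],[0,0,0,0,0,0,0.5],[0,0,0,0,0,0,0.3],[0,0,0,0,0,0,0],[0,0,0,0,0,0,0],[0,0,0,0,0,-10,0],[0,0,0,0,0,-40,0],[0,0,0,0,0,-90,0],[0,0,0,0,0,-110,0]]'
python3 - <<'E'
from h import *
go(517.8,-60.5,215,93)
E
```

```text
time: 9.9
tool_pos: [0.5277, 0.2448, 0.2278]
orientation: [0.002, -0.071, 0.998, 0.001]
contact_force: [-1.1, 0.6, -0.0]
finger_gap: 1.001
grasp_force: 0.0
t 9.9 turn [0.004 0.002 1.66 ] shift [  52.8 -300.9   12.2]
```

```bash
python3 -m handwheel '[[0,0,0.1,3,-20,0,0],[0,0,0.25,9,-50,0,0],[0,0,0.4,15,-85,0,0],[0,0,0.56,21,-120,0,0],[0,0,0.72,27,-150,0,0],[0,0,0.88,33,-180,0,0],[0,0,1.04,39,-210,0,0],[0,0,1.2,44,-240,0,0],[0,0,1.36,48,-265,4,0],[0,0,1.5,51,-285,8,0],[0,0,1.6,53,-297,12,0],[0,0,1.66,53,-301,12,0]]'
python3 - <<'E'
from h import *
s=viewer.snapshot("top");s2=viewer.snapshot("scene")
save("r3",np.hstack([cv2.resize(s["image"][190:330,130:270],(400,400)),cv2.resize(s2["image"][120:320,180:480],(400,400))]))
for n,s in(("top",s),("scene",s2)):
    P=cloud(s);X,Y,Z=P[...,0],P[...,1],P[...,2]
    m=(Z>.12)&(Z<.16)&(X>.38)&(X<.66)&(abs(Y-.25)<.07)
    Q=P[m];print(n,len(Q),cv2.minAreaRect(Q[:,:2].astype(np.float32)*1000) if len(Q)>9 else 0, Q[:,2].max() if len(Q) else 0)
    for y in(-.0605,-.1313,-.2047):
        m=(Z>.09)&(Z<.115)&(X>.48)&(X<.57)&(abs(Y-y)<.034)
        if m.sum()>50: print(n,y,m.sum(),cv2.minAreaRect(P[m][:,:2].astype(np.float32)*1000))
go(517.8,-60.5,75,93)
E
```

```text
time: 11.4
tool_pos: [0.5169, -0.0616, 0.2125]
orientation: [0.0, 0.69, 0.724, 0.0]
contact_force: [0.0, 0.3, -0.1]
finger_gap: 0.996
grasp_force: 0.0
top 668 ((527.4419555664062, 243.06948852539062), (235.02145385742188, 9.847461700439453), 7.955360412597656) 0.14659535925577116
top -0.2047 616 ((525.1239624023438, -205.0237579345703), (55.822998046875, 56.412845611572266), 3.2347211837768555)
scene 1082 ((525.7838745117188, 243.35047912597656), (238.2869415283203, 11.345914840698242), 8.045275688171387) 0.14478460435019125
scene -0.0605 824 ((514.4769897460938, -56.85109329223633), (62.15843963623047, 63.09233856201172), 2.759479284286499)
scene -0.1313 852 ((522.0631103515625, -131.22900390625), (58.91297912597656, 56.0749626159668), 2.7295114994049072)
scene -0.2047 898 ((523.3955078125, -204.7346954345703), (58.866764068603516, 55.942325592041016), 2.9380440711975098)
t 11.5 turn [ 0.001  0.    -0.002] shift [  0.8   0.7 137.6]
```

View pics/r3.png

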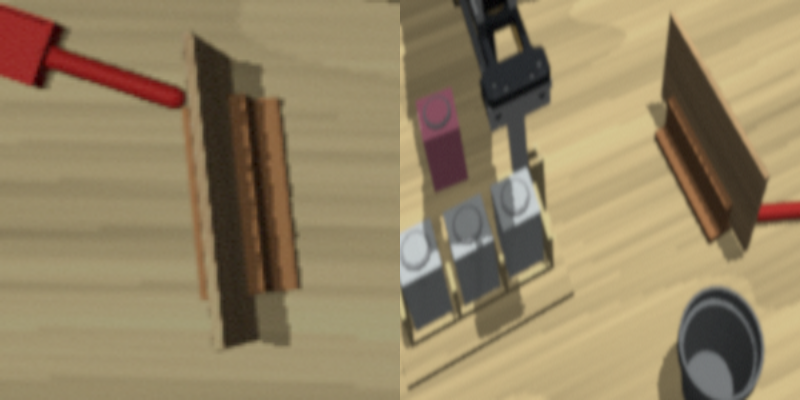

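```bash
python3 -m handwheel '[[0,0,0,1,1,25,0],[0,0,0,1,1,60,0],[0,0,0,1,1,95,0],[0,0,0,1,1,130,0],[0,0,0,1,1,150,0],[0,0,0,1,1,157,0],[0,0,0,1,1,157,0.1],[0,0,0,1,1,157,0.3],[0,0,0,1,1,157,0.5],[0,0,0,1,1,157,0.7],[0,0,0,1,1,157,1],[0,0,0,1,1,157,1]]' 35
```

```text
time: 13.0
tool_pos: [0.518, -0.0599, 0.0553]
orientation: [0.0, 0.688, 0.725, 0.0]
contact_force: [-2.4, 0.1, 5.3]
finger_gap: 0.591
grasp_force: 35.0
```

```bash
python3 -m handwheel '[[0,0,0,0,0,-2,1],[0,0,0,0,0,-6,1],[0,0,0,0,0,-15,1],[0,0,0,0,0,-35,1],[0,0,0,0,0,-60,1],[0,0,0,0,0,-85,1],[0,0,0,0,0,-105,1],[0,0,0,0,0,-115,1],[0,0,0,0,0,-115,1],[0,0,0,0,0,-115,1],[0,0,0,0,0,-115,1]]'
python3 - <<'E'
from h import *
for i in range(4):
    o=ctrl.get_obs();print(np.round(o["contact_force"],2),np.round(o["tau"],3)); viewer.snapshot("top")
E
```

```text
time: 14.38
tool_pos: [0.5176, -0.0598, 0.1692]
orientation: [-0.001, 0.688, 0.725, -0.0]
contact_force: [0.3, -0.2, -0.9]
finger_gap: 0.591
grasp_force: 35.0
[ 0.26 -0.23 -0.86] [ 5.0000e-03 -5.0932e+01 -3.4530e+01  6.5000e-02  3.1000e-02 -0.0000e+00]
[ 0.43 -0.07 -1.65] [ 2.0000e-03 -5.0822e+01 -3.4483e+01  6.5000e-02  3.1000e-02 -0.0000e+00]
[ 0.2  -0.08 -2.47] [ 2.0000e-03 -5.0756e+01 -3.4467e+01  6.5000e-02  3.2000e-02 -0.0000e+00]
[-0.89  0.26 -1.37] [-2.0000e-03 -5.0721e+01 -3.4467e+01  6.5000e-02  3.2000e-02 -0.0000e+00]
```

```bash
python3 -m handwheel '[[0,0,0,0,0,20,1],[0,0,0,0,0,50,1],[0,0,0,0,0,80,1],[0,0,0,0,0,100,1],[0,0,0,0,0,109,1],[0,0,0,0,0,112,1],[0,0,0,0,0,113.5,1],[0,0,0,0,0,113.5,1]]'
```

```text
time: 15.58
tool_pos: [0.5182, -0.0599, 0.057]
orientation: [0.0, 0.688, 0.725, 0.0]
contact_force: [-0.2, 0.6, -1.3]
finger_gap: 0.593
grasp_force: 35.0
```

```bash
python3 -m handwheel '[[0,0,0,0,0,0.5,0.8],[0,0,0,0,0,0.5,0.35],[0,0,0,0,0,0.5,0.2],[0,0,0,0,0,0.5,0],[0,0,0,0,0,0.5,0],[0,0,0,0,0,-30,0],[0,0,0,0,0,-80,0],[0,0,0,0,0,-125,0],[0,0,0,0,0,-135,0],[0,0,0,0,0,-135,0]]'
python3 - <<'E'
from h import *
s=viewer.snapshot("scene");P=cloud(s);X,Y,Z=P[...,0],P[...,1],P[...,2]
for y in(-.0605,-.1313,-.2047):
    m=(Z>.09)&(Z<.115)&(X>.48)&(X<.57)&(abs(Y-y)<.034)
    print(m.sum(),np.median(Z[m]),cv2.minAreaRect(P[m][:,:2].astype(np.float32)*1000))
print(np.mean([ (viewer.snapshot("top"),ctrl.get_obs()["contact_force"])[1] for i in range(4)],0))
go(522,-131.7,190,93);go(522,-131.7,55,93)
E
```

```text
time: 16.82
tool_pos: [0.5179, -0.0598, 0.1913]
orientation: [0.0, 0.688, 0.725, 0.0]
contact_force: [0.4, 0.7, -0.5]
finger_gap: 1.004
grasp_force: 0.0
739 0.10036139067319494 ((516.9520874023438, -56.76302719116211), (59.4469108581543, 62.89455032348633), 2.687191963195801)
857 0.1002295563722736 ((521.2385864257812, -131.26388549804688), (59.365352630615234, 56.06185531616211), 3.0973339080810547)
895 0.10033112805755884 ((523.3580932617188, -204.66156005859375), (59.60983657836914, 56.02993392944336), 3.4513628482818604)
[-0.6437504  -0.02019999  0.00890004]
t 17.07 turn [-0.002 -0.    -0.   ] shift [-72.    0.7   0.3]
t 17.07 turn [-0.002 -0.    -0.   ] shift [-72.1   1.  135.3]
```

```bash
python3 -m handwheel '[[0,0,0,-20,0.5,0,0],[0,0,0,-50,0.7,0,0],[0,0,0,-72,0.7,0,0],[0,0,0,-72,0.7,25,0],[0,0,0,-72,0.7,65,0],[0,0,0,-72,0.7,100,0],[0,0,0,-72,0.7,125,0],[0,0,0,-72,0.7,135,0],[0,0,0,-72,0.7,135,0.1],[0,0,0,-72,0.7,135,0.3],[0,0,0,-72,0.7,135,0.6],[0,0,0,-72,0.7,135,1]]' 35
```

```text
time: 18.58
tool_pos: [0.5226, -0.1318, 0.057]
orientation: [0.0, 0.688, 0.725, 0.0]
contact_force: [-0.1, -0.2, -0.1]
finger_gap: 0.616
grasp_force: 0.0
```

```bash
python3 -m handwheel '[[0,0,0,0,0,0,1],[0,0,0,0,0,0,1],[0,0,0,0,0,-6,1],[0,0,0,0,0,-15,1],[0,0,0,0,0,-35,1],[0,0,0,0,0,-60,1],[0,0,0,0,0,-85,1],[0,0,0,0,0,-105,1],[0,0,0,0,0,-115,1],[0,0,0,0,0,-115,1],[0,0,0,0,0,-115,1],[0,0,0,0,0,-115,1]]'
python3 - <<'E'
from h import *
F=[]
for i in range(8):
    F.append(ctrl.get_obs()["contact_force"][2]); viewer.snapshot("top")
print(np.round(F,2),np.mean(F))
E
```

```text
time: 20.08
tool_pos: [0.5221, -0.1316, 0.1707]
orientation: [-0.001, 0.688, 0.725, -0.0]
contact_force: [-1.1, 0.2, -3.9]
finger_gap: 0.595
grasp_force: 35.0
[-3.87 -4.86 -4.15 -5.12 -5.08 -4.45 -4.56 -4.47] -4.571796316724879
```

```bash
python3 -m handwheel '[[0,0,0,0,0,20,1],[0,0,0,0,0,50,1],[0,0,0,0,0,80,1],[0,0,0,0,0,100,1],[0,0,0,0,0,109,1],[0,0,0,0,0,112,1],[0,0,0,0,0,113.5,1],[0,0,0,0,0,114.5,1],[0,0,0,0,0,114.5,1]]'
```

```text
time: 21.6
tool_pos: [0.5225, -0.1318, 0.0572]
orientation: [0.0, 0.688, 0.725, 0.0]
contact_force: [-0.1, -0.7, -4.8]
finger_gap: 0.597
grasp_force: 35.0
```

```bash
python3 -m handwheel '[[0,0,0,0,0,0.3,0.8],[0,0,0,0,0,0.3,0.35],[0,0,0,0,0,0.3,0.2],[0,0,0,0,0,0.3,0],[0,0,0,0,0,0.3,0],[0,0,0,0,0,-30,0],[0,0,0,0,0,-80,0],[0,0,0,0,0,-125,0],[0,0,0,0,0,-135,0],[0,0,0,0,0,-135,0]]'
python3 - <<'E'
from h import *
s=viewer.snapshot("scene");P=cloud(s);X,Y,Z=P[...,0],P[...,1],P[...,2]
for y in(-.0605,-.1313,-.2047):
    m=(Z>.09)&(Z<.115)&(X>.48)&(X<.57)&(abs(Y-y)<.034)
    print(m.sum(),np.median(Z[m]),cv2.minAreaRect(P[m][:,:2].astype(np.float32)*1000))
go(524.5,-204.8,56,93)
E
```

```text
time: 22.85
tool_pos: [0.5223, -0.1317, 0.1918]
orientation: [0.0, 0.688, 0.725, 0.0]
contact_force: [-0.5, 0.5, 0.2]
finger_gap: 1.001
grasp_force: 0.0
825 0.10038669638697417 ((516.6910400390625, -56.796287536621094), (59.71498489379883, 63.22272872924805), 3.4491360187530518)
760 0.10005617843983738 ((521.9041137695312, -131.13748168945312), (58.02325439453125, 56.04986572265625), 2.977545976638794)
891 0.10031380666071976 ((523.493408203125, -204.6354522705078), (59.301204681396484, 55.99009323120117), 3.4458868503570557)
t 22.9 turn [-0.001 -0.    -0.   ] shift [-73.3  -1.1 134.8]
```

```bash
python3 -m handwheel '[[0,0,0,-20,-1,0,0],[0,0,0,-50,-1,0,0],[0,0,0,-73,-1,0,0],[0,0,0,-73,-1,25,0],[0,0,0,-73,-1,65,0],[0,0,0,-73,-1,100,0],[0,0,0,-73,-1,125,0],[0,0,0,-73,-1,135,0],[0,0,0,-73,-1,135,0.1],[0,0,0,-73,-1,135,0.3],[0,0,0,-73,-1,135,0.6],[0,0,0,-73,-1,135,1]]' 35
```

```text
time: 24.4
tool_pos: [0.5253, -0.2048, 0.0575]
orientation: [0.0, 0.688, 0.725, 0.0]
contact_force: [-1.3, -0.1, 1.4]
finger_gap: 0.62
grasp_force: 0.8
```

```bash
python3 -m handwheel '[[0,0,0,0,0,0,1],[0,0,0,0,0,0,1],[0,0,0,0,0,-6,1],[0,0,0,0,0,-15,1],[0,0,0,0,0,-35,1],[0,0,0,0,0,-60,1],[0,0,0,0,0,-85,1],[0,0,0,0,0,-105,1],[0,0,0,0,0,-115,1],[0,0,0,0,0,-115,1],[0,0,0,0,0,-115,1],[0,0,0,0,0,-115,1]]'
python3 - <<'E'
from h import *
F=[]
for i in range(8):
    F.append(ctrl.get_obs()["contact_force"][2]); viewer.snapshot("top")
print(np.round(F,2),np.mean(F))
E
```

```text
time: 25.9
tool_pos: [0.5249, -0.2045, 0.1712]
orientation: [-0.001, 0.688, 0.725, -0.0]
contact_force: [-0.7, -0.4, -2.5]
finger_gap: 0.592
grasp_force: 35.0
[-2.45 -2.11 -2.52 -2.88 -2.38 -1.99 -1.43 -2.42] -2.2745883729693093
```

Readings are left 1.6 N, middle 4.6 N and right 2.3 N, so the middle tin is heaviest. I'll put the right one back and lift the middle.

```bash
python3 -m handwheel '[[0,0,0,0,0,20,1],[0,0,0,0,0,50,1],[0,0,0,0,0,80,1],[0,0,0,0,0,100,1],[0,0,0,0,0,109,1],[0,0,0,0,0,112,1],[0,0,0,0,0,113.5,1],[0,0,0,0,0,114,1],[0,0,0,0,0,114,1]]'
```

```text
time: 27.42
tool_pos: [0.5253, -0.2047, 0.0583]
orientation: [0.0, 0.688, 0.725, 0.0]
contact_force: [0.2, 0.4, -2.5]
finger_gap: 0.594
grasp_force: 35.0
```

```bash
python3 -m handwheel '[[0,0,0,0,0,0.3,0.8],[0,0,0,0,0,0.3,0.35],[0,0,0,0,0,0.3,0.2],[0,0,0,0,0,0.3,0],[0,0,0,0,0,0.3,0],[0,0,0,0,0,-30,0],[0,0,0,0,0,-80,0],[0,0,0,0,0,-125,0],[0,0,0,0,0,-135,0],[0,0,0,0,0,-135,0]]'
python3 - <<'E'
from h import *
s=viewer.snapshot("scene");P=cloud(s);X,Y,Z=P[...,0],P[...,1],P[...,2]
for y in(-.0605,-.1313,-.2047):
    m=(Z>.09)&(Z<.115)&(X>.48)&(X<.57)&(abs(Y-y)<.034)
    print(m.sum(),np.median(Z[m]),cv2.minAreaRect(P[m][:,:2].astype(np.float32)*1000))
go(522.3,-131.7,56,93)
E
```

```text
time: 28.68
tool_pos: [0.5251, -0.2046, 0.1928]
orientation: [0.0, 0.688, 0.725, 0.0]
contact_force: [-0.6, -0.3, -0.3]
finger_gap: 0.997
grasp_force: 0.0
824 0.10037421498622262 ((515.6974487304688, -56.72386932373047), (61.482547760009766, 63.784568786621094), 3.7913527488708496)
852 0.10032766718921182 ((521.9867553710938, -131.12950134277344), (60.51110076904297, 56.04743576049805), 2.9291481971740723)
799 0.10014621848515426 ((525.1890258789062, -204.5679473876953), (57.91529083251953, 55.94404602050781), 3.2124598026275635)
t 28.73 turn [-0.001 -0.001 -0.   ] shift [ 72.7   1.5 135.9]
```

```bash
python3 -m handwheel '[[0,0,0,20,1.5,0,0],[0,0,0,50,1.5,0,0],[0,0,0,72.7,1.5,0,0],[0,0,0,72.7,1.5,25,0],[0,0,0,72.7,1.5,65,0],[0,0,0,72.7,1.5,100,0],[0,0,0,72.7,1.5,125,0],[0,0,0,72.7,1.5,136,0],[0,0,0,72.7,1.5,136,0.1],[0,0,0,72.7,1.5,136,0.3],[0,0,0,72.7,1.5,136,0.6],[0,0,0,72.7,1.5,136,1]]' 40
```

```text
time: 30.22
tool_pos: [0.5231, -0.1321, 0.0575]
orientation: [0.0, 0.689, 0.725, 0.0]
contact_force: [-0.2, -0.5, -0.6]
finger_gap: 0.62
grasp_force: 0.0
```

```bash
python3 -m handwheel '[[0,0,0,0,0,0,1],[0,0,0,0,0,0,1],[0,0,0,0,0,-6,1],[0,0,0,0,0,-15,1],[0,0,0,0,0,-35,1],[0,0,0,0,0,-60,1],[0,0,0,0,0,-85,1],[0,0,0,0,0,-110,1],[0,0,0,0,0,-135,1],[0,0,0,0,0,-155,1],[0,0,0,0,0,-170,1],[0,0,0,0,0,-180,1]]'; python3 -m handwheel '[[0,0,0,0,0,0,1],[0,0,0,0,0,0,1],[0,0,0,0,0,0,1],[0,0,0,0,0,0,1]]'
python3 - <<'E'
from h import *
F=[]
for i in range(4):
    F.append(ctrl.get_obs()["contact_force"][2]); s=viewer.snapshot("scene")
print(np.round(F,2),np.mean(F)); save("end",s["image"])
print(np.round(ctrl.get_obs()["joint_vel"],3))
E
```

```text
time: 31.72
tool_pos: [0.5228, -0.132, 0.2376]
orientation: [0.0, 0.688, 0.725, 0.0]
contact_force: [-0.5, -0.9, -4.9]
finger_gap: 0.594
grasp_force: 40.0
time: 32.22
tool_pos: [0.5228, -0.132, 0.2366]
orientation: [-0.0, 0.688, 0.725, -0.0]
contact_force: [0.2, 0.3, -4.7]
finger_gap: 0.591
grasp_force: 40.0
[-4.73 -4.79 -5.14 -5.03] -4.922399656473929
[-0.001 -0.001 -0.001  0.001  0.    -0.001]
```

View pics/end.png

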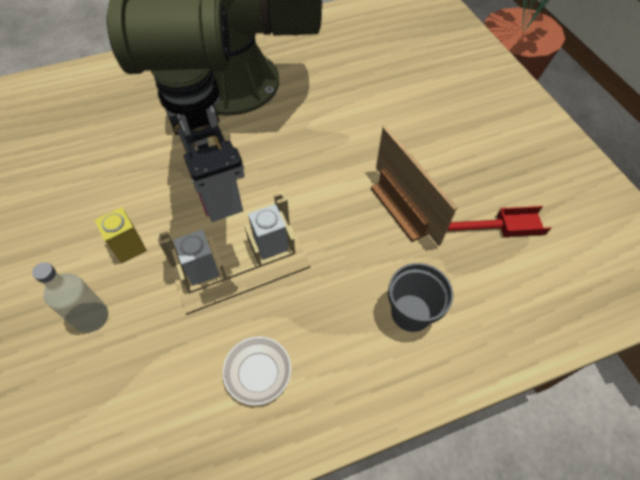

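The middle tin is held upright and still around (190,220), with its underside about 19 cm up. The other two are in their bays at (245,192) and (218,267), the board stands in the rest at (190,415), and the bystanders have not moved.

```bash
python3 -c "
from plant import ctrl
print(ctrl.close_job())"
```

```text
the job is handed in; nothing more can be done
None
```

The job is handed in after about 32 s: the board stands in the rest, and the middle tin, heaviest by feel (about 0.48 kg, against 0.16 left and 0.23 right), is held upright and still about 19 cm up, with the other two back in their bays.

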